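# Close a steam boiler with its click cap

## Task

Pick up the black screw cap with the raised grip bar, set it fully down on the filler neck of the small steel steam boiler so that the blade inside the cap drops into the slot of the neck, then turn the cap clockwise (seen from above) until its ratchet clicks once. Stop at that first click without turning on to a second or turning back, let go and leave the cap sitting there. Never press or push the cap hard on the boiler, and leave everything else on the counter where it stands.

Things in the scene. Friction and masses are not known exactly. Their poses are not given: they have to be found in the camera images.
- cap: Black plastic click cap, about 0.27 kg, loose and upright on the counter. Round, 54 mm across, 20 mm high, with a hollow skirt open below (inside radius 24 mm), and a grip bar on top. Origin: centre of the skirt's underside; x along the grip bar, z up. At the start the blade inside lies along the bar. Fully seated, the origin is 122 mm above the counter.
- grip (a point): Point inside the cap's grip bar, 41 mm above the cap's underside, on its axis. The bar is 46 mm long (x), 14 mm wide, and stands from 20 to 48 mm above the cap's underside, with a thin bright line along its top.
- clutch (a point): Inside the cap, 17 mm above its underside: ten-tooth clutch between cap and blade. They turn as one up to 0.13 N m; then the cap climbs a tooth, the torque rising to 0.2, and falling to nothing or below as it goes over the top, 0.33 rad on; it comes to rest 0.63 rad ahead of the blade: one click. Let go before the top, it springs back. The next top is at 0.94 rad. Turning back undoes a click.
- blade (a point): Middle of the lower edge of the steel blade inside the skirt, 2 mm above the skirt's underside, on the axis; x along the blade. Blade 34 mm long, 5 mm thick, 10 mm deep, its lowest 1.5 mm narrowed to 31.5 by 3 mm. It hangs from a steel disc 12 mm above the skirt's underside, which rests on the neck's top when seated; the skirt then surrounds the neck, 2 mm off the boiler.
- boiler: Low steel steam boiler, fixed, 200 mm (x) by 240 mm (y), flat top 120 mm above the counter with nothing on it but the neck. Origin: centre of its underside. Its front (gauge, knob, switch) looks along -x. A steam pipe juts out 50 mm on its +y side.
- neck_foot (a point): Foot of the filler neck on the boiler's top, 120 mm above the counter, 20 mm to the front (-x) and 50 mm to the -y side of the boiler's middle. The neck is a brass stub about 40 mm across and 14 mm high that can turn.
- slot (a point): Middle of the slot's mouth on top of the brass neck, 134 mm above the counter; x along the slot. Slot 8.5 mm wide, 12 mm deep, right across the neck, open at the ends (36 mm); the blade fits either way round. The neck turns clockwise with 0.1 N m of drag for 0.2 to 1.1 rad, to a hard stop that cannot be seen and differs each time; only then does the cap click.
- jar_lid: Bystander: round steel jar lid, 62 mm across, 18 mm high; origin under its centre.
- tamper: Bystander: dark steel coffee tamper, 58 mm across, 86 mm high, upright; origin under its centre.
- glass_a: Bystander: tall drinking glass, 68 mm across, 150 mm high; origin under its centre.
- glass_b: Bystander: a second such glass.
- pitcher: Bystander: white plastic pitcher, 100 mm across, 130 mm high, handle on its +y side; origin under its centre.
- cup: Bystander: white ceramic cup, 84 mm across, 60 mm high, handle on its +y side; origin under its centre.
- spoon: Bystander: spoon lying along its x.
There are look-alikes about, which are no part of the job. There is more than one size of the cap; the one meant has the size given above.

How it is judged:
By the outcome, as a careful person would: the job done as asked, in the order asked, and still so for the second after the job is handed in, with the robot touching nothing.
It also fails if it takes over 58 s, if anything falls off the work surface, if the arm or the gripper's body presses on something with over 40 N, if the wrist force passes 120 N, or if a joint passes its speed limit or range.

## Robot

A 6-joint arm with a two-finger parallel gripper is mounted at the origin on the work surface. World frame = base frame: x ahead of the robot, y to its left, z up, the work surface at z = 0. Lengths are in m, angles in rad, forces in N, time in s.
With the tool pointing down it reaches from about 0.35 to 0.775 m from the base axis. Payload 7.3 kg.
Tool frame: the origin (TCP) lies between the finger pads; the fingertips stand 14 mm ahead of it and the grasp point (between the pads) lies 5 mm behind it; z points along the fingers, y is the direction in which the jaws open and shut (so a half turn about z gives the same grasp; the last joint's range is limited). The gripper opens to 92 mm and grips with 3 to 60 N. Pads are 19 mm wide; open, the fingers measure 130 mm over their backs; the gripper's body (75 mm by 190 mm) begins 47 mm behind the grasp point.
Start: joints at [-1.428, 0.342, 1.524, -0, 1.275, -0.146], TCP at [0.15, -0.503, 0.241] pointing down, gripper open.
Joint ranges: [-2.53, 2.53], [-0.77, 2.02], [0.04, 2.7], [-1, 4.14], [0.28, 2.66], [-3.11, 3.11]. Speed limits (rad/s): [2.57, 2.57, 3.14, 3.14, 3.14, 3.14].

## Interface

Orientations are given as [roll, pitch, yaw] about the fixed x, y, z axes, in that order (R = Rz(yaw) Ry(pitch) Rx(roll)).
In Python, from cell import robot gives the robot as it stands.
- The arm moves only by the shell command python3 -m creep 'ROWS' [FORCE]. ROWS is JSON, a list that holds one entry, the list of rows, each a list of 7 numbers: the shift along the tool's x, y, z in cm, then the turn, a rotation vector about the tool's x, y, z in degrees, then the gripper command: -1 is shut, 1 is fully open, values between are in proportion. In form: [[[tx, ty, tz, wx, wy, wz, gripper], ...]]. A call has 1 to 8 rows; each row is the pose to reach, as a shift and turn from the pose measured when the call began, along the tool's axes at that moment; what a row does not reach only later rows make up. A row lasts 1/10 s, in which the tool goes at most 50 mm and 8.59 degrees, less where a joint would pass 70% of its speed; a pose out of reach is approached as far as the arm can. A call with a gripper value outside its range is refused whole. The fingers move at their own pace and stop on an object; FORCE is the grip in N (left out, the last holds). Time passes only in rows, so rows that repeat a pose let the fingers close. It gives the time, the measured TCP pose, the force and the opening at its end, in the units of the state.
- robot.observe(): the state, without advancing time (a new reading comes with each control period).
- robot.read_camera(name): name is "scene" or "top" or "wrist"; returns the picture (384x512x3 uint8, red, green, blue); there is no depth.
- robot.camera_params(name): a dict with "camera_matrix" (3x3 intrinsics, pixels), "k1" (the pictures are not rectified: a ray, as slopes to the right and down, at radius r is drawn at 1 + k1 r^2 times it, then the intrinsics apply), "R" (3x3) and "t" (3): a world point X has camera coordinates R X + t. Camera axes: x right, y down, z forward; pixel columns grow to the right and rows downward; lengths in m; the calibration is good to about 2 mm. A picture is of the moment at which its call begins: read the wrist's pose just before it. camera_params takes no time and is no camera call; for the wrist camera it gives the pose at the moment of the call.
- robot.hand_in(): hands the job in, once; it reports no verdict.
Trained networks look in the newest picture that a camera, given by its name, has taken for a name from the list of things; names that differ only in an ending like _2 or _b are one class to them, and where a whole thing is asked for, a point or a joint stands for the part that bears it (a point fixed in the world has none). Each returns a list of dicts, best first, with "score" (0 to 1); they miss things now and then, are a little off and sometimes report something else, mostly with a low value. They report only what shows in the picture. A call takes as long as a camera call. They do not tell look-alikes from the thing itself.
- robot.look_for(camera, label): "centre" ([x, y, z] in m, in the coordinates of the camera as it stood for that picture, good to about 4 mm: the middle of the surface that is visible of it).
- robot.masks_of(camera, label): "mask" (384x512 bool, what is visible of it).
The state is a dict: "time": time; "qpos": joint angles; "qvel": joint speeds; "joint_efforts": joint torques, N m; "tool_pos": TCP position; "tool_rot": TCP orientation; "contact_force": force on the tool from outside, world axes, zero at the start; "torque": the same for the moment, N m; "opening": finger opening in m.
Only numpy, scipy, OpenCV 4.12 (cv2) and the standard library are available. Lean on these libraries where they do the work, as an engineer would, in place of code of your own. Each camera call takes 0.05 s, during which the arm holds its last target.

## Working session

There is one attempt and no reset: what is moved stays moved. The work goes in short steps, Python scripts to look and compute and a shell command to move; the robot and the scene stay as the last step left them, time stands still between calls to the robot, and variables do not carry over. Pictures are saved under pics/ and viewed, and the job is handed in when it is done.

```bash
ls; mkdir -p pics; python3 - <<'E'
from cell import robot
import cv2
print(robot.observe())
for c in ("scene","top","wrist"):
    p=robot.camera_params(c); print(c,p)
    im=robot.read_camera(c); cv2.imwrite(f"pics/{c}0.png",im[:,:,::-1])
E
```

```text
pics
{'time': 0.0, 'qpos': array([-1.42800870e+00,  3.42719835e-01,  1.52500051e+00, -9.80106451e-06,
        1.27534998e+00, -1.45975336e-01]), 'qvel': array([-0.00160443, -0.00110179, -0.00032443, -0.00081979, -0.00147886,
       -0.00081116]), 'joint_efforts': array([ 4.99551716e-04, -4.31238484e+01, -2.44220638e+01,  7.17783510e-02,
        5.58919518e-02, -1.54940858e-04]), 'tool_pos': array([ 0.14948104, -0.50288951,  0.24005218]), 'tool_rot': array([-3.14012933e+00, -2.05666175e-04,  2.88765670e-01]), 'contact_force': array([ 0.34338596, -0.40433862,  0.2458463 ]), 'torque': array([-0.03891557, -0.02098642, -0.0299664 ]), 'opening': 0.09215671230233788}
scene {'camera_matrix': array([[346.39953879,   0.        , 259.78354149],
       [  0.        , 346.39953879, 191.38963297],
       [  0.        ,   0.        ,   1.        ]]), 'k1': 0.0184956902211576, 'R': array([[-0.88217473,  0.4706425 ,  0.01622941],
       [ 0.28217876,  0.5558801 , -0.7819031 ],
       [-0.37701844, -0.68519556, -0.62318869]]), 't': array([ 0.45556987, -0.08488954,  1.30545347])}
top {'camera_matrix': array([[347.43952867,   0.        , 253.55010546],
       [  0.        , 347.43952867, 192.16992111],
       [  0.        ,   0.        ,   1.        ]]), 'k1': -0.04044920339267132, 'R': array([[-0.02429163, -0.9995176 , -0.01935157],
       [-0.99391395,  0.0262269 , -0.10699161],
       [ 0.10744753,  0.0166348 , -0.99407158]]), 't': array([0.03909558, 0.55468373, 1.07405967])}
wrist {'camera_matrix': array([[304.52622137,   0.        , 252.4860119 ],
       [  0.        , 304.52622137, 190.8987521 ],
       [  0.        ,   0.        ,   1.        ]]), 'k1': -0.031415001533334715, 'R': array([[ 0.28483344, -0.95857521, -0.0018667 ],
       [-0.92810203, -0.27626464,  0.24960864],
       [-0.23978436, -0.0693644 , -0.968345  ]]), 't': array([-0.52481109, -0.03146726,  0.38990439])}
```

View pics/scene0.png

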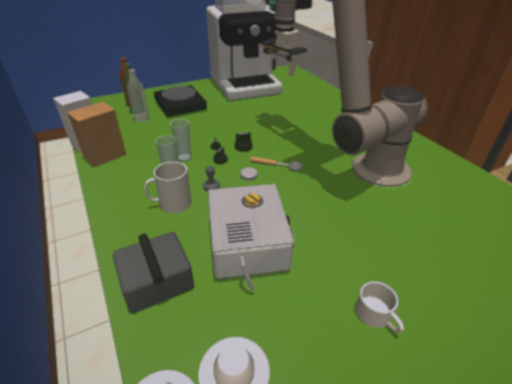

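View pics/top0.png

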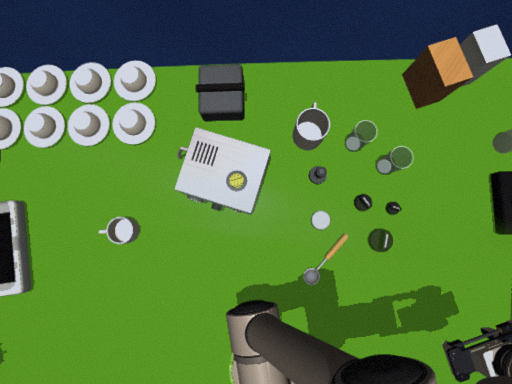

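View pics/wrist0.png

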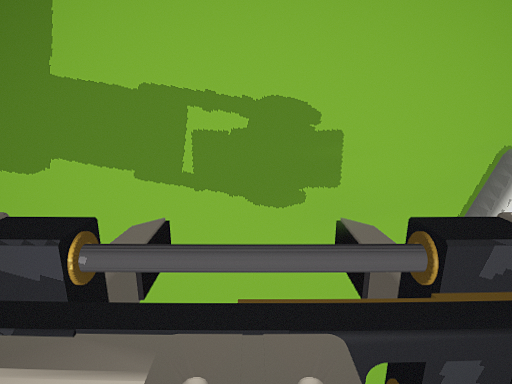

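The scene and top pictures show three cap-like things, at top-view pixels (363,202), (393,208) and (381,240). The boiler's neck is at (236,180) and the tamper at (318,175). Next I'll get detections and sizes.

```bash
cat > h.py <<'E'
import numpy as np, cv2
from cell import robot
def und(p,px):
    K=p['camera_matrix']; px=np.atleast_2d(np.asarray(px,float))
    d=np.array([(px[:,0]-K[0,2])/K[0,0],(px[:,1]-K[1,2])/K[1,1]]).T
    u=d.copy()
    for _ in range(20): u=d/(1+p['k1']*(u**2).sum(1,keepdims=True))
    return u
def plane(p,px,z):
    u=und(p,px); r=np.c_[u,np.ones(len(u))]@p['R']; c=-p['R'].T@p['t']
    return c+r*((z-c[2])/r[:,2])[:,None]
def proj(p,X):
    X=np.atleast_2d(X); c=X@p['R'].T+p['t']; u=c[:,:2]/c[:,2:]
    u=u*(1+p['k1']*(u**2).sum(1,keepdims=True)); K=p['camera_matrix']
    return u*[K[0,0],K[1,1]]+K[:2,2]
def toworld(p,c): return p['R'].T@(np.asarray(c)-p['t'])
def tri(ps,pxs):
    A=[];b=[]
    for p,px in zip(ps,pxs):
        u=und(p,px)[0]; d=np.r_[u,1]@p['R']; d/=np.linalg.norm(d); c=-p['R'].T@p['t']
        M=np.eye(3)-np.outer(d,d); A.append(M);b.append(M@c)
    return np.linalg.lstsq(np.vstack(A),np.hstack(b),rcond=None)[0]
E
python3 - <<'E'
from h import *
np.set_printoptions(precision=4,suppress=True)
for c in("top","scene"):
    p=robot.camera_params(c)
    for l in("cap","slot","boiler","tamper"):
        for d in robot.look_for(c,l): 
            X=toworld(p,d['centre']); print(c,l,round(d['score'],2),X,proj(p,X)[0])
p=robot.camera_params("top")
for px in((363,202),(393,208),(381,240)): print(plane(p,px,.03))
for d in robot.masks_of("top","cap"):
    m=d['mask']; ys,xs=np.nonzero(m); print(d['score'],m.sum(),xs.min(),xs.max(),ys.min(),ys.max())
im=cv2.imread("pics/top0.png"); cv2.imwrite("pics/t1.png",cv2.resize(im[130:270,290:430],None,fx=4,fy=4,interpolation=cv2.INTER_CUBIC))
im=cv2.imread("pics/scene0.png"); cv2.imwrite("pics/s1.png",cv2.resize(im[120:220,180:320],None,fx=5,fy=5,interpolation=cv2.INTER_CUBIC))
E
```

```text
top cap 0.74 [ 0.4924 -0.414   0.0129] [390.9306 208.6917]
top cap 0.66 [ 0.396  -0.3625  0.0236] [377.8599 239.5366]
top cap 0.54 [ 0.5117 -0.3181  0.0209] [361.5398 203.3077]
top slot 0.5 [0.585  0.0778 0.1335] [234.3762 178.6964]
top boiler 0.56 [0.6088 0.1159 0.1192] [221.7052 171.7661]
top boiler 0.43 [ 0.7117 -0.3055  0.1078] [361.7838 134.8404]
top tamper 0.58 [ 0.6021 -0.1775  0.0219] [316.3064 176.3485]
top tamper 0.5 [ 0.3175 -0.1672  0.0173] [316.6291 266.2925]
scene cap 0.71 [ 0.406  -0.3599  0.0266] [241.8349 143.4597]
scene cap 0.59 [ 0.5009 -0.4125  0.0182] [214.7791 144.662 ]
scene cap 0.58 [ 0.5209 -0.3068  0.021 ] [220.5185 158.2531]
scene slot 0.73 [0.5842 0.0773 0.1364] [252.0304 197.3508]
scene tamper 0.83 [ 0.6124 -0.1737  0.0212] [211.0217 183.9917]
[[ 0.5151 -0.3203  0.03  ]]
[[ 0.4936 -0.4143  0.03  ]]
[[ 0.3945 -0.3701  0.03  ]]
0.82 229 354 370 195 210
0.68 157 385 400 202 214
0.57 477 367 392 228 251
```

View pics/t1.png

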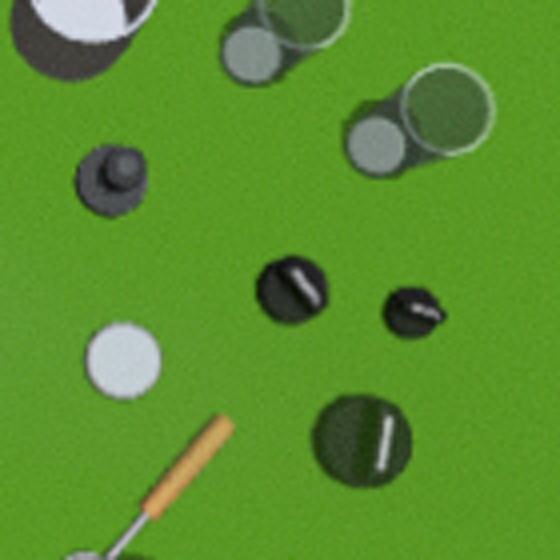

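View pics/s1.png

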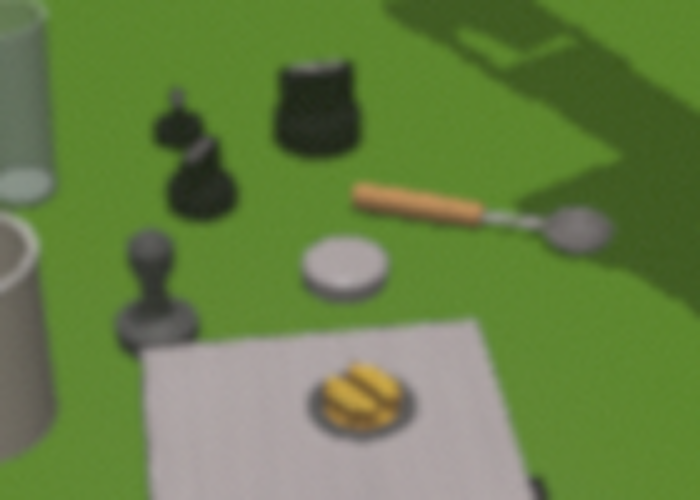

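The 54 mm cap is the middle one, near (0.512,-0.318): it is about as wide as the tamper, while the other two are smaller and much larger. Next I'll measure the bar and slot directions, then plan a wrist view.

```bash
cat >> h.py <<'E'
from scipy.spatial.transform import Rotation as Ro
np.set_printoptions(precision=4,suppress=True)
def tool():
    s=robot.observe(); return s['tool_pos'],Ro.from_euler('xyz',s['tool_rot']).as_matrix(),s
def downR(xdir):  # tool x along xdir (world yaw), z down
    return Ro.from_euler('xyz',[np.pi,0,xdir]).as_matrix()
def rel(pos,yaw):
    t,R,s=tool(); 
    w=Ro.from_matrix(R.T@downR(yaw)).as_rotvec(degrees=True)
    return R.T@(np.asarray(pos)-t)*100,w
E
python3 - <<'E'
from h import *
t,R,s=tool(); p=robot.camera_params("wrist")
c=-p['R'].T@p['t']; print("cam in tool",R.T@(c-t),"axes\n",R.T@p['R'].T, 'tcp px',proj(p,t))
p=robot.camera_params("top"); q=robot.camera_params("scene")
a=plane(p,[290+287/4,130+265/4],.048)[0];b=plane(p,[290+318/4,130+302/4],.048)[0]
print("bar",a,b,np.linalg.norm(a-b),np.arctan2(*(b-a)[1::-1]))
a=plane(q,[180+187/5,120+165/5],.048)[0];b=plane(q,[180+212/5,120+142/5],.048)[0]
print("bar",a,b,np.linalg.norm(a-b),np.arctan2(*(b-a)[1::-1]))
im=cv2.imread("pics/top0.png"); cv2.imwrite("pics/t2.png",cv2.resize(im[120:220,170:280],None,fx=6,fy=6,interpolation=cv2.INTER_CUBIC))
E
```

```text
cam in tool [ 0.0668  0.0007 -0.1443] axes
 [[ 0.     -0.9683 -0.2498]
 [ 1.      0.0002 -0.0005]
 [ 0.0005 -0.2498  0.9683]] tcp px [[251.3189 246.647 ]]
bar [ 0.5319 -0.312   0.048 ] [ 0.5024 -0.3345  0.048 ] 0.037081005825879754 -2.4899164578910953
bar [ 0.5322 -0.3059  0.048 ] [ 0.5028 -0.3274  0.048 ] 0.03639686395866121 -2.5083308460386005
```

View pics/t2.png

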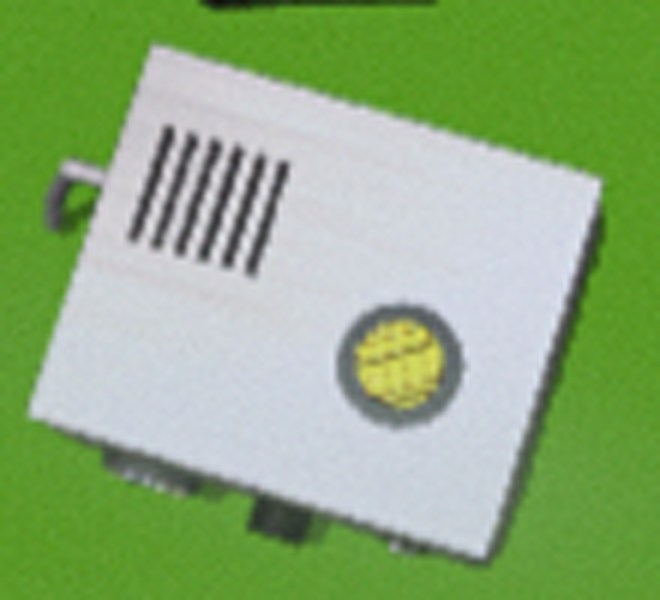

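```bash
python3 - <<'E'
from h import *
print(rel([.465,-.335,.2],.29)); print(rel([.465,-.335,.2],.645))
E
```

```text
(array([35.0316, -7.145 ,  4.0735]), array([ 0.0043,  0.001 , -0.0685]))
(array([35.0316, -7.145 ,  4.0735]), array([  0.0041,   0.0018, -20.4085]))
```

```bash
python3 -m creep '[[[4.4,-0.9,0.5,0,0,0,0.5],[8.8,-1.8,1.0,0,0,0,0.5],[13.2,-2.7,1.5,0,0,0,0.5],[17.6,-3.6,2,0,0,0,0.5],[22,-4.5,2.5,0,0,0,0.5],[26.4,-5.4,3,0,0,0,0.5],[31,-6.3,3.6,0,0,0,0.5],[35,-7.1,4.1,0,0,0,0.5]]]' && python3 -m creep '[[[0,0,0,0,0,0,0.5],[0,0,0,0,0,0,0.5]]]'; python3 - <<'E'
from h import *
t,R,s=tool(); print(t,s['tool_rot'],s['time'])
p=robot.camera_params("wrist"); im=robot.read_camera("wrist"); cv2.imwrite("pics/w1.png",im[:,:,::-1])
import pickle; pickle.dump(p,open("w1.pkl","wb"))
for d in robot.look_for("wrist","cap"):
    X=toworld(p,d['centre']); print(round(d['score'],2),X,proj(p,X)[0])
for l in("glass_a","grip"):
  for d in robot.look_for("wrist",l):
    X=toworld(p,d['centre']); print(l,round(d['score'],2),X,proj(p,X)[0])
E
```

```text
time: 1.4
tool_pos: [0.4667, -0.3341, 0.1995]
tool_rot: [3.141, -0.0, 0.289]
contact_force: [-0.6, -0.9, 0.0]
opening: 0.0691
time: 1.6
tool_pos: [0.4671, -0.3334, 0.1991]
tool_rot: [-3.141, 0.0, 0.292]
contact_force: [-0.5, -0.8, -0.3]
opening: 0.069
[ 0.4671 -0.3334  0.1991] [-3.1412  0.0005  0.2918] 1.6
0.92 [ 0.515  -0.3273  0.02  ] [259.6617 131.2927]
0.86 [ 0.5013 -0.4185  0.0167] [335.9277 167.95  ]
0.75 [ 0.4144 -0.369   0.0292] [269.2371 231.5541]
glass_a 0.73 [ 0.6184 -0.409   0.1091] [414.7108  31.9072]
grip 0.69 [ 0.4964 -0.4196  0.0154] [334.9472 172.2197]
grip 0.56 [ 0.5195 -0.3276  0.0216] [261.2627 127.2434]
grip 0.56 [ 0.419  -0.3695  0.0268] [270.7979 227.1617]
```

View pics/w1.png

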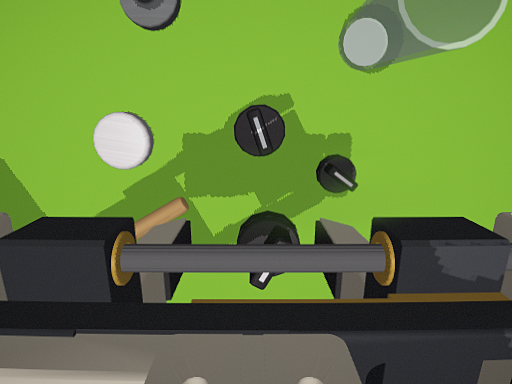

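```bash
python3 - <<'E'
import cv2
im=cv2.imread("pics/w1.png"); cv2.imwrite("pics/w1z.png",cv2.resize(im[95:170,220:300],None,fx=7,fy=7,interpolation=cv2.INTER_CUBIC))
from h import *
print(rel([.52,-.385,.205],1.1))
E
```

```text
(array([ 3.797 ,  6.3262, -0.5109]), array([  0.0389,   0.006 , -46.547 ]))
```

View pics/w1z.png

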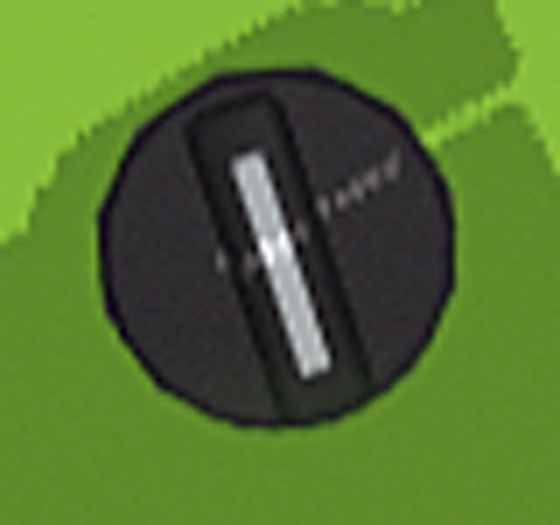

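```bash
python3 -m creep '[[[0.6,1,-0.1,0,0,-8,0.5],[1.2,2,-0.2,0,0,-16,0.5],[1.9,3.1,-0.2,0,0,-24,0.5],[2.5,4.2,-0.3,0,0,-32,0.5],[3.1,5.2,-0.4,0,0,-40,0.5],[3.8,6.3,-0.5,0,0,-46.5,0.5],[3.8,6.3,-0.5,0,0,-46.5,0.5],[3.8,6.3,-0.5,0,0,-46.5,0.5]]]'; python3 - <<'E'
from h import *
import pickle
t,R,s=tool(); print(t,s['tool_rot'],s['time'],s['qpos'],s['qvel'])
p=robot.camera_params("wrist"); im=robot.read_camera("wrist"); cv2.imwrite("pics/w2.png",im[:,:,::-1])
pickle.dump(p,open("w2.pkl","wb"))
for d in robot.look_for("wrist","cap"):
    X=toworld(p,d['centre']); print(round(d['score'],2),X,proj(p,X)[0])
for d in robot.look_for("wrist","glass_a"):
    X=toworld(p,d['centre']); print(round(d['score'],2),X,proj(p,X)[0])
x,y=proj(p,[.517,-.323,.045])[0].astype(int); print(x,y)
im=cv2.imread("pics/w2.png"); x0,y0=x-40,max(y-37,0); print(x0,y0); cv2.imwrite("pics/w2z.png",cv2.resize(im[y0:y0+75,x0:x0+80],None,fx=7,fy=7,interpolation=cv2.INTER_CUBIC))
E
```

```text
time: 2.6
tool_pos: [0.519, -0.3852, 0.2048]
tool_rot: [-3.142, 0.0, 1.095]
contact_force: [-0.7, 0.7, 0.2]
opening: 0.0689
[ 0.519  -0.3852  0.2048] [-3.1415  0.0002  1.0947] 2.6 [-0.7569  0.5942  1.2113 -0.0003  1.3361 -0.2808] [ 0.0079 -0.0088  0.0146  0.0004  0.0002 -0.0003]
0.97 [ 0.5167 -0.3264  0.0185] [224.9836 127.2583]
0.9 [ 0.4078 -0.3601  0.0299] [151.6678 202.1109]
0.6 [ 0.5023 -0.4195  0.015 ] [253.0086 206.4025]
0.73 [ 0.6396 -0.412   0.1215] [409.4702 160.5827]
0.21 [ 0.3812 -0.2309  0.0209] [ 68.6763 106.0708]
221 125
181 88
```

View pics/w2.png

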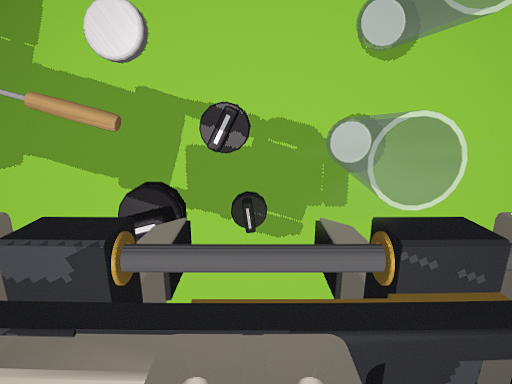

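View pics/w2z.png

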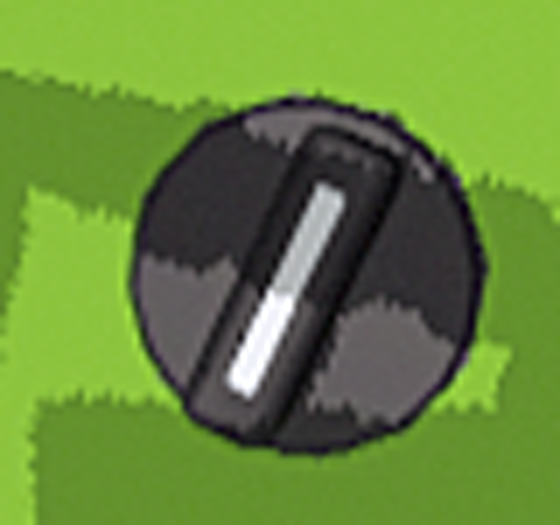

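```bash
python3 - <<'E'
from h import *
import pickle
p1=pickle.load(open("w1.pkl","rb"));p2=pickle.load(open("w2.pkl","rb"));pt=robot.camera_params("top");ps=robot.camera_params("scene")
f=lambda x0,y0,z,k:(x0+(z[0]+.5)/k-.5,y0+(z[1]+.5)/k-.5)
far=[f(220,95,(248,155),7),f(181,88,(330,188),7)]
near=[f(220,95,(317,375),7),f(181,88,(241,388),7)]
A=tri([p1,p2],far);B=tri([p1,p2],near)
print(A,B,(A+B)/2,np.linalg.norm(A-B),np.arctan2(*(A-B)[1::-1]))
for p,n,fa in((p1,near[0],far[0]),(p2,near[1],far[1])):
    a=plane(p,fa,.048)[0];b=plane(p,n,.048)[0]; print((a+b)/2,np.arctan2(*(a-b)[1::-1]))
# skirt circle rim: zoom centre
for p,z,o in((p1,(277,247),(220,95)),(p2,(308,275),(181,88))): print('disc',plane(p,f(*o,z,7),.018))
print('glass_b base',plane(p2,(350,142),.004),plane(p1,(366,42),.004),'rim',plane(p2,(418,160),.15))
print('glass_a base',plane(p2,(383,22),.004))
print('big cap', plane(p1,(268,215),.02))
print('A',A)
E
```

```text
[ 0.5285 -0.3177  0.0603] [ 0.502  -0.336   0.0393] [ 0.5152 -0.3268  0.0498] 0.038421949495067186 0.6052242764458642
[ 0.5153 -0.3269  0.048 ] 0.6050064486741235
[ 0.5157 -0.3261  0.048 ] 0.6494681510569112
disc [[ 0.5162 -0.3264  0.018 ]]
disc [[ 0.5164 -0.3259  0.018 ]]
glass_b base [[ 0.6328 -0.4052  0.004 ]] [[ 0.6331 -0.4064  0.004 ]] rim [[ 0.6336 -0.4035  0.15  ]]
glass_a base [[ 0.7123 -0.3066  0.004 ]]
big cap [[ 0.4295 -0.3633  0.02  ]]
A [ 0.5285 -0.3177  0.0603]
```

```bash
python3 - <<'E'
from h import *
pt=robot.camera_params("top");ps=robot.camera_params("scene")
print(tri([pt,ps],[(290+384/4,130+443/4),(180+315/5,120+68/5)]))
print(tri([pt,ps],[(290+302/4,130+283/4),(180+199/5,120+153/5)]), "cap check")
print(rel([.516,-.3263,.10],.627+np.pi/2)); print(rel([.516,-.3263,.036],.627+np.pi/2))
E
```

```text
[ 0.393  -0.3749  0.0603]
[ 0.5167 -0.3233  0.0447] cap check
(array([ 5.041 , -2.9534, 10.5034]), array([  0.0042,   0.0201, -63.0783]))
(array([ 5.0426, -2.9549, 16.9034]), array([  0.0042,   0.0201, -63.0783]))
```

```bash
python3 -m creep '[[[0.6,-0.4,0.3,0,0,-8,0.6],[1.3,-0.8,0.6,0,0,-16,0.6],[1.9,-1.2,0.9,0,0,-24,0.6],[2.6,-1.6,1.2,0,0,-32,0.6],[3.2,-2,1.5,0,0,-40,0.6],[3.9,-2.4,1.8,0,0,-48,0.6],[4.5,-2.8,2,0,0,-56,0.6],[5.04,-2.95,2,0,0,-63.1,0.6]]]' && python3 -m creep '[[[0,0,0,0,0,0,0.6],[0,0,0,0,0,0,0.6]]]'; python3 - <<'E'
from h import *
t,R,s=tool(); print(t,s['tool_rot'],s['time'],s['qpos'],s['opening'])
p=robot.camera_params("wrist"); im=robot.read_camera("wrist"); cv2.imwrite("pics/w3.png",im[:,:,::-1])
print(rel([.516,-.3263,.036],.627+np.pi/2), proj(p,[.516,-.3263,.048]))
E
```

```text
time: 3.55
tool_pos: [0.5154, -0.3254, 0.1849]
tool_rot: [-3.141, -0.0, 2.203]
contact_force: [0.6, -0.2, 0.8]
opening: 0.0735
time: 3.75
tool_pos: [0.5152, -0.3253, 0.1852]
tool_rot: [-3.141, -0.0, 2.199]
contact_force: [-0.1, 0.2, 0.5]
opening: 0.0734
[ 0.5152 -0.3253  0.1852] [-3.1413 -0.0001  2.199 ] 3.75 [-0.6888  0.5412  1.3609 -0.0003  1.2397 -1.3169] 0.07338278334704364
(array([-0.1029,  0.0224, 14.9192]), array([-0.0202, -0.002 ,  0.0772])) [[252.8314 185.8499]]
```

View pics/w3.png

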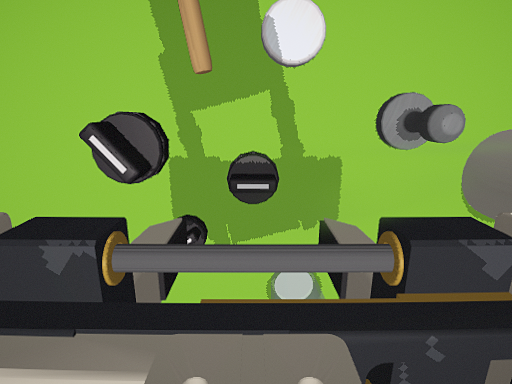

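The cap's line lies horizontal at (253,186), exactly where predicted. I'll descend and check again before closing.

```bash
python3 -m creep '[[[-0.1,0,2.5,0,0,0,0.6],[-0.1,0,5.5,0,0,0,0.6],[-0.1,0,8.5,0,0,0,0.6],[-0.1,0,11,0,0,0,0.6],[-0.1,0,13,0,0,0,0.6],[-0.1,0,14.2,0,0,0,0.6],[-0.1,0,14.9,0,0,0,0.6],[-0.1,0,14.9,0,0,0,0.6]]]' 35; python3 - <<'E'
from h import *
t,R,s=tool(); print(t,s['tool_rot'],s['time'],s['contact_force'],s['opening'])
im=robot.read_camera("wrist"); cv2.imwrite("pics/w4.png",im[:,:,::-1])
im=robot.read_camera("scene"); cv2.imwrite("pics/s4.png",cv2.resize(im[90:220,160:320,::-1],None,fx=5,fy=4))
print(rel([.516,-.3263,.036],.627+np.pi/2))
E
```

```text
time: 4.6
tool_pos: [0.5156, -0.3265, 0.0358]
tool_rot: [-3.141, -0.001, 2.198]
contact_force: [-0.2, 0.4, 0.2]
opening: 0.0732
[ 0.5156 -0.3265  0.0358] [-3.141  -0.0008  2.1982] 4.6 [-0.1664  0.3534  0.2264] 0.07315410856948361
(array([0.0615, 0.0095, 0.1089]), array([0.0028, 0.084 , 0.0458]))
```

View pics/w4.png

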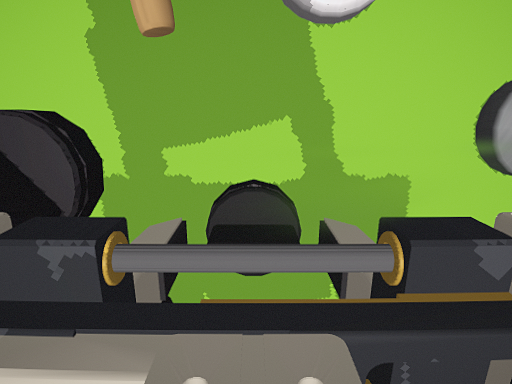

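View pics/s4.png

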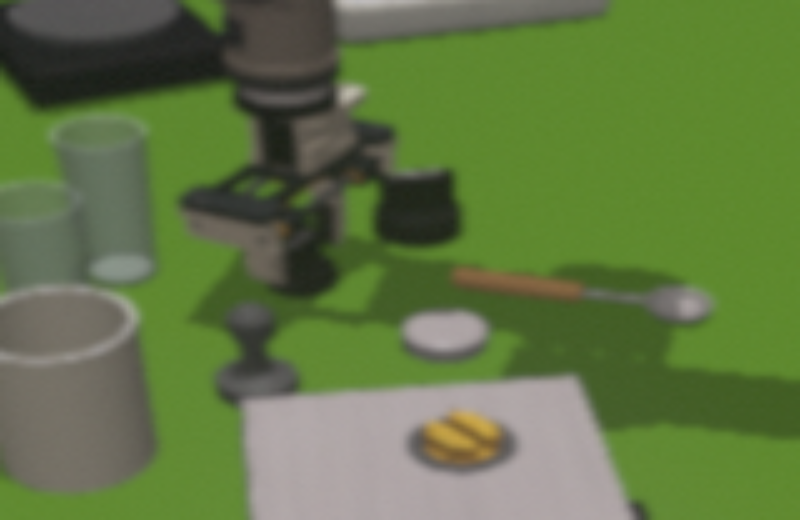

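The cap sits between the fingers, centred near column 253, and nothing is touched. Closing.

```bash
python3 -m creep '[[[0,0,0,0,0,0,-1],[0,0,0,0,0,0,-1],[0,0,0,0,0,0,-1],[0,0,0,0,0,0,-1],[0,0,0,0,0,0,-1],[0,0,0,0,0,0,-1],[0,0,0,0,0,0,-1],[0,0,0,0,0,0,-1]]]' 35
```

```text
time: 5.5
tool_pos: [0.5164, -0.3269, 0.0374]
tool_rot: [3.141, 0.002, 2.199]
contact_force: [-0.5, 1.4, 4.1]
opening: 0.0462
```

```bash
python3 -m creep '[[[0,0,-1,0,0,0,-1],[0,0,-3.5,0,0,0,-1],[0,0,-7,0,0,0,-1],[0,0,-11,0,0,0,-1],[0,0,-15,0,0,0,-1],[0,0,-19,0,0,0,-1],[0,0,-22,0,0,0,-1],[0,0,-22,0,0,0,-1]]]'; python3 - <<'E'
from h import *
t,R,s=tool(); print(t,s['tool_rot'],s['time'],s['contact_force'],s['torque'],s['opening'])
im=robot.read_camera("wrist"); cv2.imwrite("pics/w5.png",im[:,:,::-1])
p=robot.camera_params("top")
im=cv2.imread("pics/top0.png")
d=robot.look_for("top","slot");
for e in d: print(e['score'],toworld(p,e['centre']))
# view pose: slot at tool +x 0.05 from TCP
for yaw in (1.6,2.2):
    print(rel([.584-.05*np.cos(yaw),.0777-.05*np.sin(yaw),.27],yaw))
E
```

```text
time: 6.3
tool_pos: [0.5174, -0.3276, 0.2626]
tool_rot: [3.139, 0.011, 2.199]
contact_force: [0.6, -0.9, -2.0]
opening: 0.0457
[ 0.5174 -0.3276  0.2626] [3.1392 0.0105 2.1987] 6.3 [ 0.5934 -0.8862 -1.9872] [-0.0384 -0.185   0.0038] 0.04566013012228257
0.5 [0.585  0.0778 0.1335]
(array([24.5616, 26.4362, -1.3343]), array([ 0.0225,  0.0766, 34.3004]))
(array([23.6921, 29.2606, -1.3332]), array([-0.0012,  0.0787, -0.0771]))
```

View pics/w5.png

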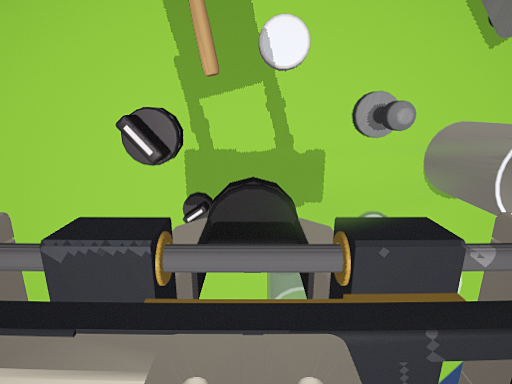

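```bash
python3 - <<'E'
from h import *
print(rel([.628,.017,.26],2.2))
E
```

```text
(array([21.1965, 29.2492, -0.3297]), array([-0.0012,  0.0787, -0.0771]))
```

```bash
python3 -m creep '[[[1.6,2.2,0,0,0,0,-1],[4.2,5.8,0,0,0,0,-1],[7,9.7,0,0,0,0,-1],[9.8,13.6,0,0,0,0,-1],[12.6,17.4,0,0,0,0,-1],[15.4,21.3,0,0,0,0,-1],[18.4,25.4,0,0,0,0,-1],[21.2,29.2,0,0,0,0,-1]]]' && python3 -m creep '[[[0,0,0,0,0,0,-1],[0,0,0,0,0,0,-1]]]'; python3 - <<'E'
from h import *
import pickle
t,R,s=tool(); print(t,s['tool_rot'],s['time'],s['contact_force'],s['torque'],s['opening'])
p=robot.camera_params("wrist"); im=robot.read_camera("wrist"); cv2.imwrite("pics/w6.png",im[:,:,::-1]);pickle.dump(p,open("w6.pkl","wb"))
for l in("slot","neck_foot"):
  for d in robot.look_for("wrist",l):
    X=toworld(p,d['centre']); print(l,round(d['score'],2),X,proj(p,X)[0])
print(proj(p,[.585,.0778,.134]))
E
```

```text
time: 7.2
tool_pos: [0.6269, 0.0189, 0.2538]
tool_rot: [-3.138, -0.002, 2.199]
contact_force: [0.4, 0.2, -2.9]
opening: 0.0455
time: 7.4
tool_pos: [0.6258, 0.0202, 0.2507]
tool_rot: [-3.133, -0.005, 2.201]
contact_force: [0.1, -0.4, -2.8]
opening: 0.0455
[0.6258 0.0202 0.2507] [-3.1333 -0.0053  2.2015] 7.4 [ 0.0581 -0.3831 -2.7514] [ 0.0183 -0.1358 -0.0215] 0.045516463713130575
slot 0.66 [0.5863 0.0748 0.135 ] [254.1749 112.0031]
neck_foot 0.88 [0.615  0.1191 0.1185] [311.0331  89.9396]
[[255.0775 108.0755]]
```

View pics/w6.png

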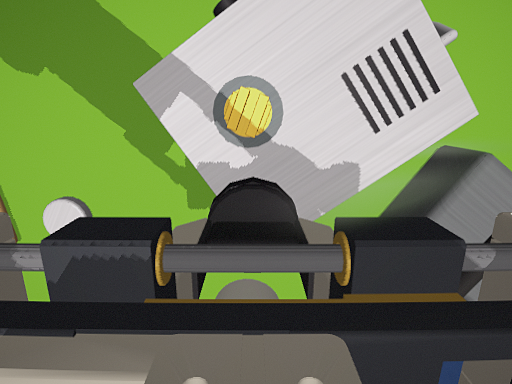

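```bash
python3 - <<'E'
import cv2
im=cv2.imread("pics/w6.png"); cv2.imwrite("pics/w6z.png",cv2.resize(im[70:155,205:295],None,fx=7,fy=7,interpolation=cv2.INTER_CUBIC))
E
```

```text
(no output)
```

View pics/w6z.png

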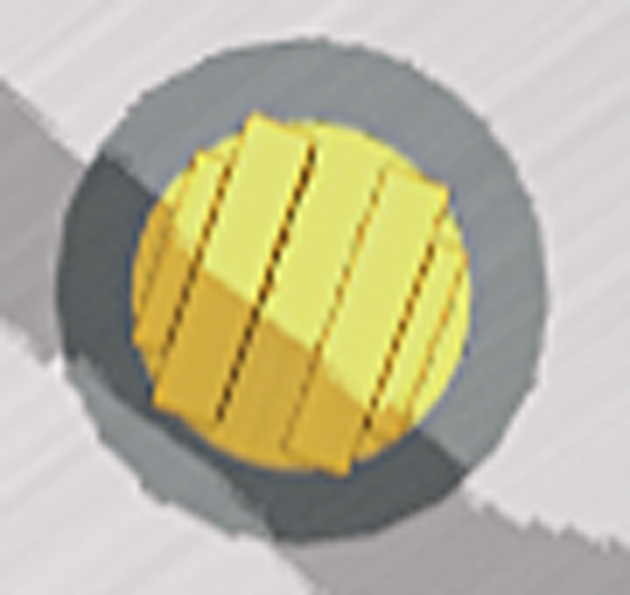

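The neck is at about (248,112). Its slot strip runs between the dark lines, with zoomed ends (347,160) and (253,432). Next, a second view from the insertion yaw.

```bash
python3 - <<'E'
from h import *
import pickle
p=pickle.load(open("w6.pkl","rb"))
f=lambda z:(205+(z[0]+.5)/7-.5,70+(z[1]+.5)/7-.5)
a,b,c=[plane(p,f(z),.134)[0] for z in((347,160),(253.5,432),(301,295))]
yaw=np.arctan2(*(a-b)[1::-1]);print(a,b,c,(a+b)/2,np.linalg.norm(a-b),yaw)
y2=3.43-2*np.pi if 0 else 3.43
print('slot yaw mod pi',yaw%np.pi,' tool yaw',yaw%np.pi+np.pi/2)
Y=yaw%np.pi+np.pi/2
C=c
print(rel([C[0]-.075*np.cos(Y),C[1]-.075*np.sin(Y),.25],Y))
E
```

```text
[0.577  0.0874 0.134 ] [0.5865 0.0554 0.134 ] [0.5817 0.0717 0.134 ] [0.5817 0.0714 0.134 ] 0.03339217237991255 1.8581699525135846
slot yaw mod pi 1.8581699525135846  tool yaw 3.428966279308481
(array([4.5213, 6.6387, 0.2448]), array([ -0.1793,  -0.3439, -70.579 ]))
```

```bash
python3 -m creep '[[[0.5,0.7,0,0,0,-8,-1],[1,1.5,0,0,-0.1,-16,-1],[1.5,2.2,0.1,0,-0.1,-24,-1],[2,3,0.1,-0.1,-0.2,-32,-1],[2.5,3.7,0.1,-0.1,-0.2,-40,-1],[3,4.5,0.1,-0.1,-0.2,-48,-1],[3.5,5.2,0.1,-0.1,-0.3,-56,-1],[4,6,0.1,-0.1,-0.3,-64,-1]]]' && python3 -m creep '[[[0.4,0.6,0,0,0,-6.6,-1],[0.4,0.6,0,0,0,-6.6,-1],[0.4,0.6,0,0,0,-6.6,-1]]]'; python3 - <<'E'
from h import *
import pickle
t,R,s=tool(); print(t,s['tool_rot'],s['time'],s['contact_force'],s['torque'],s['opening'],s['qpos'])
p=robot.camera_params("wrist"); im=robot.read_camera("wrist"); cv2.imwrite("pics/w7.png",im[:,:,::-1]);pickle.dump(p,open("w7.pkl","wb"))
for l in("slot",):
  for d in robot.look_for("wrist",l):
    X=toworld(p,d['centre']); print(l,round(d['score'],2),X,proj(p,X)[0])
x,y=proj(p,[.5817,.0717,.134])[0].round().astype(int); print(x,y)
im=cv2.imread("pics/w7.png"); x0,y0=x-45,y-42; print(x0,y0); cv2.imwrite("pics/w7z.png",cv2.resize(im[y0:y0+85,x0:x0+90],None,fx=7,fy=7,interpolation=cv2.INTER_CUBIC))
E
```

```text
time: 8.35
tool_pos: [0.6515, 0.0833, 0.2513]
tool_rot: [-3.14, -0.002, -2.966]
contact_force: [-0.6, 0.5, -3.9]
opening: 0.0457
time: 8.65
tool_pos: [0.6465, 0.0871, 0.2513]
tool_rot: [-3.14, -0.002, -2.856]
contact_force: [-0.7, 0.1, -2.9]
opening: 0.0456
[0.6465 0.0871 0.2513] [-3.1403 -0.002  -2.8557] 8.65 [-0.6677  0.0756 -2.8506] [ 0.102  -0.1716 -0.0065] 0.04564912002462302 [ 0.0173  0.579   1.1107 -0.0018  1.4536 -1.8392]
slot 0.64 [0.5868 0.0709 0.1371] [254.9006 119.066 ]
slot 0.45 [0.6353 0.0792 0.2335] [245.7    211.7924]
258 113
213 71
```

View pics/w7.png

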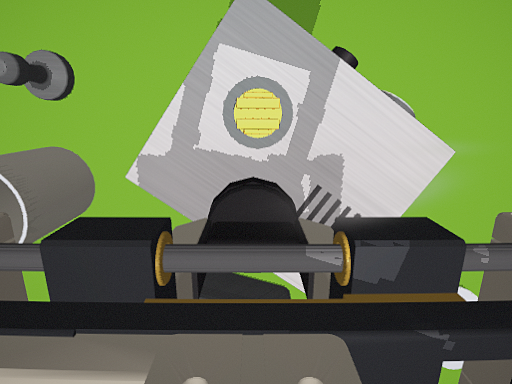

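View pics/w7z.png

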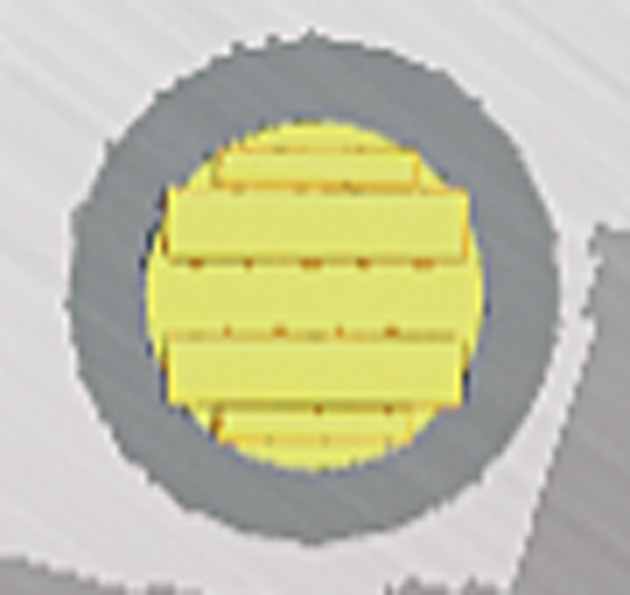

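```bash
python3 - <<'E'
from h import *
import pickle
p6=pickle.load(open("w6.pkl","rb"));p7=pickle.load(open("w7.pkl","rb"))
f=lambda o,z:(o[0]+(z[0]+.5)/7-.5,o[1]+(z[1]+.5)/7-.5)
a=f((205,70),(301,295));b=f((213,71),(316,298))
X=tri([p6,p7],[a,b]);print(X); print(proj(p6,X)-a,proj(p7,X)-b)
print(plane(p6,a,.134),plane(p7,b,.134))
# ring & neck via scene/top
pt=robot.camera_params("top");ps=robot.camera_params("scene")
Y=tri([pt,ps],[(170+401/6,120+355/6),(180+363/5,120+395/5)]);print('top/scene',Y)
print('px top',proj(pt,X),'scene',proj(ps,X))
l=plane(p7,[f((213,71),(170,298)),f((213,71),(470,298))],.134);d=l[1]-l[0];print('slot yaw',np.arctan2(d[1],d[0])%np.pi)
t,R,s=tool(); print(t, rel([*X[:2],.21],s['tool_rot'][2]))
E
```

```text
[0.5816 0.0718 0.1335]
[[-0.0208 -0.0947]] [[-0.0797  0.0515]]
[[0.5817 0.0717 0.134 ]] [[0.5816 0.0718 0.134 ]]
top/scene [0.5825 0.0724 0.1266]
px top [[236.4829 179.7989]] scene [[251.9527 196.757 ]]
slot yaw 1.8570516561355659
[0.6466 0.0874 0.2514] (array([6.6656, 0.3491, 4.1512]), array([-0.0699, -0.1039,  0.0001]))
```

```bash
python3 - <<'E'
from h import *
import pickle
for n,tp,tr in(("w7",[.6465,.0871,.2513],[-3.1403,-.002,-2.8557]),("w5",[.5174,-.3276,.2626],[3.1392,.0105,2.1987])):
    if n=="w5": continue
    p=pickle.load(open(n+".pkl","rb")); R=Ro.from_euler('xyz',tr).as_matrix()
    for zz in(.036-.020,.036,.0374-.02,.0374):
        th=np.linspace(0,2*np.pi,73); P=np.c_[.027*np.cos(th),.027*np.sin(th),0*th+zz]@R.T+tp
        q=proj(p,P); print(n,zz,'minrow',q[:,1].min(),'cols',q[:,0].min(),q[:,0].max())
im=cv2.imread("pics/w7.png"); cv2.imwrite("pics/w7c.png",cv2.resize(im[165:255,195:310],None,fx=6,fy=6,interpolation=cv2.INTER_CUBIC))
E
```

```text
w7 0.015999999999999997 minrow 188.11173331139378 cols 205.7618849986713 301.27282745257827
w7 0.036 minrow 180.18886277918094 cols 210.45753581297816 296.33717440362017
w7 0.017400000000000002 minrow 187.49712455491823 cols 206.1244045004284 300.8917909900123
w7 0.0374 minrow 179.6961186620897 cols 210.75117403775812 296.0285169381021
```

View pics/w7c.png

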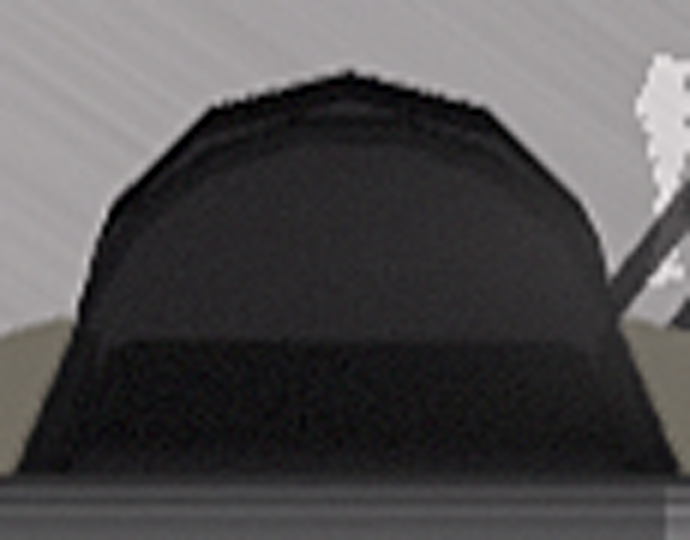

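```bash
python3 - <<'E'
from h import *
import pickle
p=pickle.load(open("w7.pkl","rb")); R=Ro.from_euler('xyz',[-3.1403,-.002,-2.8557]).as_matrix(); tp=np.array([.6465,.0871,.2513])
for q in([.007,0,.016],[.009,0,.016],[.007,0,.0174],[.027,0,.036],[.0285,0,.036],[.027,0,.034],[.027,0,.016]): print(q,proj(p,R@np.array(q)+tp))
E
```

```text
[0.007, 0, 0.016] [[253.5354 222.8428]]
[0.009, 0, 0.016] [[253.5388 219.4635]]
[0.007, 0, 0.0174] [[253.5258 221.9723]]
[0.027, 0, 0.036] [[253.4387 180.1889]]
[0.0285, 0, 0.036] [[253.4407 177.7658]]
[0.027, 0, 0.034] [[253.4505 180.9055]]
[0.027, 0, 0.016] [[253.5697 188.1117]]
```

```bash
python3 -m creep '[[[1,0,0,0,0,0,-1],[2.5,0.1,0.5,0,0,0,-1],[4.2,0.2,1.4,0,0,0,-1],[5.6,0.3,2.4,0,0,0,-1],[6.4,0.35,3.4,0,0,0,-1],[6.6,0.35,4.1,0,-0.1,0,-1],[6.6,0.35,4.1,-0.1,-0.1,0,-1],[6.6,0.35,4.1,-0.1,-0.1,0,-1]]]'; python3 - <<'E'
from h import *
t,R,s=tool(); print(s['tool_rot'],s['time'],s['contact_force'],s['torque'],s['opening'])
x=R[:,0]
print(rel([*(np.array([.5816,.0718])-.0007*x[:2]),.1585],1.857+np.pi/2))
im=robot.read_camera("wrist"); cv2.imwrite("pics/w8.png",im[:,:,::-1])
im=robot.read_camera("scene"); cv2.imwrite("pics/s8.png",cv2.resize(im[130:250,180:320,::-1],None,fx=5.5,fy=5))
E
```

```text
time: 9.55
tool_pos: [0.5829, 0.0718, 0.2108]
tool_rot: [3.141, 0.001, -2.855]
contact_force: [-0.0, 0.5, -1.8]
opening: 0.0456
[ 3.1412  0.0007 -2.8553] 9.55 [-0.0024  0.4636 -1.7593] [ 0.0967 -0.1174  0.0197] 0.04557406452179284
(array([0.0589, 0.0327, 5.23  ]), array([0.0228, 0.0402, 0.0028]))
```

View pics/s8.png

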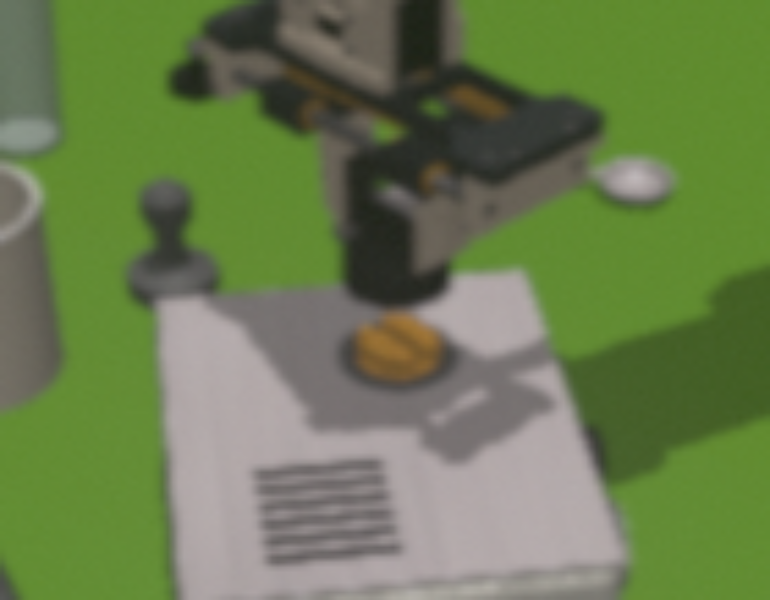

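View pics/w8.png

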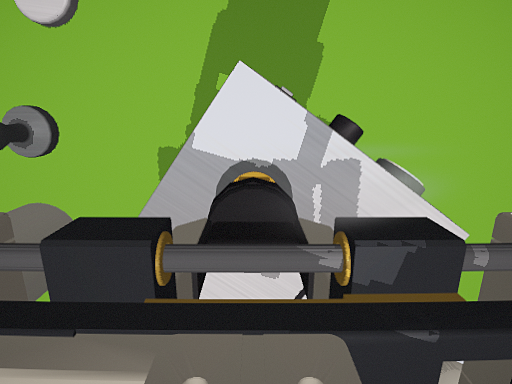

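The cap hangs over the neck, aligned. I'll descend in stages.

```bash
python3 -m creep '[[[0.06,0.03,1,0,0,0,-1],[0.06,0.03,2,0,0,0,-1],[0.06,0.03,3,0,0,0,-1],[0.06,0.03,3.7,0,0,0,-1],[0.06,0.03,4,0,0,0,-1],[0.06,0.03,4,0,0,0,-1]]]'; python3 - <<'E'
from h import *
t,R,s=tool(); print(t,s['tool_rot'],s['time'],s['contact_force'],s['torque'])
print(rel([*(np.array([.5816,.0718])-.0007*R[:2,0]),.1585],1.857+np.pi/2))
im=robot.read_camera("scene"); cv2.imwrite("pics/s9.png",cv2.resize(im[150:230,200:310,::-1],None,fx=7,fy=7))
E
```

```text
time: 10.25
tool_pos: [0.5822, 0.0721, 0.1703]
tool_rot: [3.141, 0.0, -2.855]
contact_force: [-0.4, -0.4, -2.3]
opening: 0.0461
[0.5822 0.0721 0.1703] [ 3.1411  0.0001 -2.8549] 10.25 [-0.4006 -0.3518 -2.307 ] [ 0.086  -0.1684  0.002 ]
(array([-0.0074, -0.0148,  1.1845]), array([0.0292, 0.0062, 0.0257]))
```

View pics/s9.png

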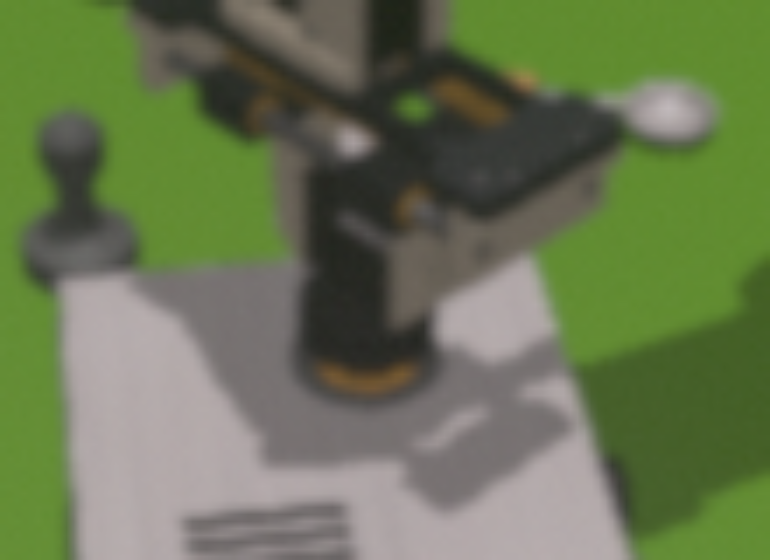

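```bash
python3 -m creep '[[[0,0,0.2,0,0,0,-1],[0,0,0.4,0,0,0,-1],[0,0,0.4,0,0,0,-1]]]' && python3 -m creep '[[[0,0,0.2,0,0,0,-1],[0,0,0.3,0,0,0,-1],[0,0,0.3,0,0,0,-1]]]'
```

```text
time: 10.6
tool_pos: [0.5823, 0.0721, 0.1668]
tool_rot: [3.141, 0.001, -2.855]
contact_force: [0.3, 0.6, -2.8]
opening: 0.0456
time: 10.9
tool_pos: [0.5823, 0.0721, 0.1636]
tool_rot: [3.141, 0.001, -2.855]
contact_force: [-0.1, 0.9, -3.0]
opening: 0.0453
```

The blade is in the slot: no contact at 0.1636, where it would have hit the neck's top at about 0.168.

```bash
python3 -m creep '[[[0,0,0.15,0,0,0,-1],[0,0,0.3,0,0,0,-1],[0,0,0.3,0,0,0,-1]]]' && python3 -m creep '[[[0,0,0.1,0,0,0,-1],[0,0,0.1,0,0,0,-1]]]'
```

```text
time: 11.2
tool_pos: [0.5821, 0.0721, 0.1603]
tool_rot: [3.141, 0.0, -2.855]
contact_force: [0.1, -0.1, -3.3]
opening: 0.0459
time: 11.4
tool_pos: [0.5822, 0.0721, 0.1594]
tool_rot: [3.141, 0.0, -2.855]
contact_force: [0.1, 0.0, -1.2]
opening: 0.0458
```

```bash
python3 -m creep '[[[0,0,0.05,0,0,0,-1],[0,0,0.05,0,0,0,-1]]]'; python3 -m creep '[[[0,0,0.05,0,0,0,-1],[0,0,0.05,0,0,0,-1]]]'; python3 - <<'E'
from h import *
t,R,s=tool(); print(t,s['tool_rot'],s['contact_force'],s['torque'],s['qpos'])
E
```

```text
time: 11.6
tool_pos: [0.5823, 0.072, 0.1593]
tool_rot: [3.141, 0.001, -2.855]
contact_force: [-0.7, -0.4, 1.4]
opening: 0.0455
time: 11.8
tool_pos: [0.5824, 0.072, 0.1593]
tool_rot: [-3.142, 0.001, -2.855]
contact_force: [-2.2, 0.5, 4.2]
opening: 0.0459
[0.5824 0.072  0.1593] [-3.1415  0.0014 -2.8549] [-2.2332  0.4506  4.1796] [ 0.0888  0.2349 -0.0012] [-0.0077  0.5254  1.466   0.0004  1.1489 -1.8653]
```

Seated at 0.1593 with only a few newtons. Now I'll turn clockwise (+wz) in small steps, watching the torque.

```bash
cat > ob.py <<'E'
from h import *
t,R,s=tool(); print('t',s['time'],'yaw',round(np.degrees(s['tool_rot'][2]),2),'pos',t,'F',s['contact_force'].round(1),'T',s['torque'].round(3),'op',round(s['opening'],4))
E
python3 -m creep '[[[0,0,-0.03,0,0,3,-1],[0,0,-0.03,0,0,6,-1],[0,0,-0.03,0,0,6,-1]]]' 40 >/dev/null; python3 ob.py;python3 -m creep '[[[0,0,0,0,0,3,-1],[0,0,0,0,0,6,-1],[0,0,0,0,0,6,-1]]]' >/dev/null; python3 ob.py
```

```text
t 12.1 yaw -169.6 pos [0.5826 0.0721 0.1594] F [ 1.   1.  -1.4] T [ 0.09  -0.32   0.036] op 0.0458
t 12.4 yaw -175.55 pos [0.5827 0.072  0.1594] F [-0.2 -1.   1. ] T [-0.058 -0.169  0.087] op 0.0461
```

```bash
python3 -m creep '[[[0,0,0,0,0,3,-1],[0,0,0,0,0,6,-1],[0,0,0,0,0,6,-1]]]' >/dev/null; python3 ob.py
```

```text
t 12.7 yaw 178.55 pos [0.5827 0.0718 0.1594] F [-1.1  0.1  0.9] T [-0.079 -0.087  0.02 ] op 0.0456
```

```bash
cat > av.py <<'E'
from h import *
T=[];J=[];F=[];Y=[]
for i in range(6):
    robot.read_camera("wrist"); s=robot.observe(); T.append(s['torque']);J.append(s['joint_efforts'][5]);F.append(s['contact_force']);Y.append(s['tool_rot'][2])
T=np.array(T);Y=np.degrees(np.unwrap(Y))
print('t',round(s['time'],2),'yaw',Y[0].round(2),Y[-1].round(2),'z',s['tool_pos'].round(4),'F',np.mean(F,0).round(1),'T',T.mean(0).round(3),'Tz',T[:,2].round(3),'J6',np.round(J,3),'op',round(s['opening'],4))
E
python3 av.py; python3 -m creep '[[[0,0,0,0,0,2,-1],[0,0,0,0,0,4,-1]]]' >/dev/null; python3 av.py
```

```text
t 13.0 yaw 178.62 178.52 z [0.5827 0.0719 0.1594] F [ 0.1 -1.   0.2] T [-0.164 -0.08   0.075] Tz [0.037 0.068 0.092 0.081 0.078 0.093] J6 [0.26  0.103 0.06  0.052 0.054 0.059] op 0.0458
t 13.5 yaw 174.38 174.57 z [0.5827 0.0718 0.1594] F [-0.7 -1.7  0.8] T [-0.241 -0.04   0.068] Tz [0.124 0.023 0.04  0.001 0.108 0.111] J6 [-0.058  0.428  0.206  0.1    0.068  0.064] op 0.0457
```

```bash
python3 -m creep '[[[0,0,0,0,0,2,-1],[0,0,0,0,0,4,-1]]]' >/dev/null; python3 av.py;  python3 -m creep '[[[0,0,0,0,0,2,-1],[0,0,0,0,0,4,-1]]]' >/dev/null; python3 av.py
```

```text
t 14.0 yaw 170.43 170.62 z [0.5827 0.0717 0.1594] F [-0.7 -1.8  0.7] T [-0.293 -0.029  0.064] Tz [-0.009  0.118  0.064  0.095  0.062  0.05 ] J6 [-0.058  0.428  0.206  0.101  0.068  0.064] op 0.0458
t 14.5 yaw 166.47 166.66 z [0.5827 0.0717 0.1594] F [-1.1 -1.9  0.8] T [-0.364  0.017  0.078] Tz [0.066 0.078 0.067 0.064 0.082 0.114] J6 [-0.058  0.429  0.207  0.102  0.07   0.066] op 0.0459
```

```bash
python3 -m creep '[[[0,0,0,0,0,2,-1],[0,0,0,0,0,4,-1]]]' >/dev/null; python3 av.py;  python3 -m creep '[[[0,0,0,0,0,2,-1],[0,0,0,0,0,4,-1]]]' >/dev/null; python3 av.py
```

```text
t 15.0 yaw 162.53 162.71 z [0.5826 0.0716 0.1594] F [-1.4 -2.1  1. ] T [-0.422  0.067  0.079] Tz [0.081 0.102 0.097 0.022 0.078 0.092] J6 [-0.057  0.43   0.208  0.103  0.071  0.067] op 0.0456
t 15.5 yaw 158.58 158.76 z [0.5826 0.0715 0.1594] F [-1.1 -2.1  1.4] T [-0.47   0.089  0.143] Tz [0.115 0.176 0.143 0.131 0.151 0.139] J6 [-0.007  0.493  0.276  0.176  0.144  0.139] op 0.0457
```

At yaw 158.7° J6 jumps from 0.067 to 0.139, so the hard stop has been reached. I expect the click top near 140–144° and rest near 125°.

```bash
python3 -m creep '[[[0,0,0,0,0,2,-1],[0,0,0,0,0,4,-1]]]' >/dev/null; python3 av.py;  python3 -m creep '[[[0,0,0,0,0,2,-1],[0,0,0,0,0,4,-1]]]' >/dev/null; python3 av.py
```

```text
t 16.0 yaw 154.63 154.81 z [0.5825 0.0715 0.1594] F [-1.2 -2.6  1.4] T [-0.537  0.138  0.166] Tz [0.16  0.22  0.099 0.181 0.18  0.157] J6 [0.018 0.519 0.304 0.2   0.167 0.163] op 0.0461
t 16.5 yaw 150.68 150.87 z [0.5825 0.0715 0.1594] F [-1.6 -3.   1.7] T [-0.594  0.143  0.204] Tz [0.185 0.236 0.178 0.241 0.211 0.174] J6 [0.049 0.552 0.34  0.236 0.204 0.2  ] op 0.0456
```

```bash
python3 -m creep '[[[0,0,0,0,0,2,-1],[0,0,0,0,0,4,-1]]]' >/dev/null; python3 av.py;  python3 -m creep '[[[0,0,0,0,0,2,-1],[0,0,0,0,0,4,-1]]]' >/dev/null; python3 av.py
```

```text
t 17.0 yaw 146.72 146.91 z [0.5825 0.0714 0.1594] F [-2.  -3.4  1.1] T [-0.635  0.201  0.146] Tz [0.145 0.13  0.16  0.126 0.174 0.139] J6 [-0.017  0.491  0.283  0.182  0.149  0.143] op 0.0457
t 17.5 yaw 142.76 142.96 z [0.5826 0.0716 0.1594] F [-1.2 -1.9  1.5] T [-0.39   0.15   0.008] Tz [ 0.019  0.041 -0.043  0.035  0.02  -0.022] J6 [-0.129  0.369  0.153  0.049  0.014  0.005] op 0.0452
```

```bash
python3 -m creep '[[[0,0,0,0,0,2,-1],[0,0,0,0,0,4,-1]]]' >/dev/null; python3 av.py
```

```text
t 18.0 yaw 138.8 139.01 z [0.5826 0.0722 0.1594] F [-0.8  1.5  1.2] T [ 0.264  0.039 -0.039] Tz [-0.069 -0.028 -0.009 -0.06   0.004 -0.073] J6 [-0.174  0.334  0.114  0.005 -0.03  -0.037] op 0.0458
```

The torque has gone through zero at about 142.8° and turned negative, so the cap is over the top. The rest position is near 125.6°, so I'll follow it there.

```bash
python3 -m creep '[[[0,0,0,0,0,2,-1],[0,0,0,0,0,4,-1]]]' >/dev/null; python3 av.py;  python3 -m creep '[[[0,0,0,0,0,2,-1],[0,0,0,0,0,4,-1]]]' >/dev/null; python3 av.py
```

```text
t 18.5 yaw 134.87 135.06 z [0.5826 0.0722 0.1594] F [-0.9  0.4  0.9] T [ 0.085  0.096 -0.015] Tz [-0.034 -0.044 -0.001 -0.026  0.022 -0.007] J6 [-0.169  0.337  0.12   0.013 -0.023 -0.032] op 0.0458
t 19.0 yaw 130.92 131.11 z [0.5828 0.072  0.1594] F [ 0.3 -0.7 -0. ] T [-0.149 -0.167  0.001] Tz [-0.04   0.019  0.014 -0.007 -0.015  0.033] J6 [-0.132  0.362  0.146  0.043  0.01   0.003] op 0.0456
```

```bash
python3 -m creep '[[[0,0,0,0,0,2,-1],[0,0,0,0,0,4,-1]]]' >/dev/null; python3 av.py
```

```text
t 19.5 yaw 126.97 127.16 z [0.5827 0.072  0.1593] F [-1.1 -0.2  1.1] T [-0.085  0.1    0.08 ] Tz [0.098 0.053 0.092 0.049 0.166 0.023] J6 [-0.078  0.407  0.187  0.082  0.05   0.046] op 0.0458
```

The torque is back at the detent (127.2°), one click done. I'll release and lift away.

```bash
python3 -m creep '[[[0,0,0,0,0,0,0.6],[0,0,0,0,0,0,0.6],[0,0,0,0,0,0,0.6],[0,0,0,0,0,0,0.6],[0,0,0,0,0,0,0.6],[0,0,0,0,0,0,0.6]]]' && python3 ob.py && python3 -m creep '[[[0,0,-0.5,0,0,0,0.6],[0,0,-1.5,0,0,0,0.6],[0,0,-3.5,0,0,0,0.6],[0,0,-6.5,0,0,0,0.6],[-2,0,-9.5,0,0,0,0.6],[-5,0,-11,0,0,0,0.6],[-7.5,0,-11,0,0,0,0.6],[-7.5,0,-11,0,0,0,0.6]]]'; python3 - <<'E'
from h import *
p=robot.camera_params("wrist"); im=robot.read_camera("wrist"); cv2.imwrite("pics/w10.png",im[:,:,::-1])
X=proj(p,[.5816,.0718,.17])[0].astype(int); print(X, robot.observe()['tool_rot'])
import pickle; pickle.dump(p,open("w10.pkl","wb"))
im=robot.read_camera("scene"); cv2.imwrite("pics/s10.png",cv2.resize(im[90:280,120:340,::-1],None,fx=3.5,fy=3.1))
im=robot.read_camera("top"); cv2.imwrite("pics/t10.png",im[:,:,::-1])
E
```

```text
time: 20.1
tool_pos: [0.5827, 0.0721, 0.1594]
tool_rot: [3.14, 0.001, 2.219]
contact_force: [0.6, -0.4, -1.0]
opening: 0.0731
t 20.1 yaw 127.16 pos [0.5827 0.0721 0.1594] F [ 0.6 -0.4 -1. ] T [-0.034 -0.176 -0.018] op 0.0731
time: 20.9
tool_pos: [0.6292, 0.0097, 0.2706]
tool_rot: [3.138, 0.003, 2.217]
contact_force: [-0.4, 1.3, -0.1]
opening: 0.0734
[251  96] [3.1394 0.0012 2.2175]
```

View pics/w10.png

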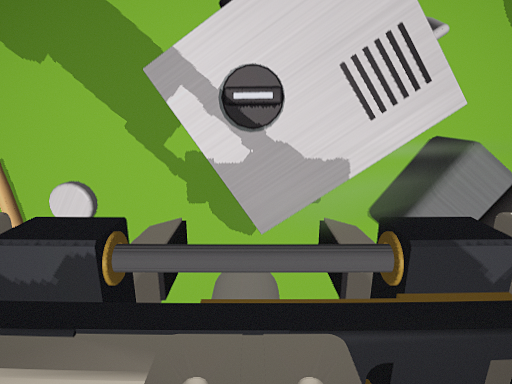

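View pics/s10.png

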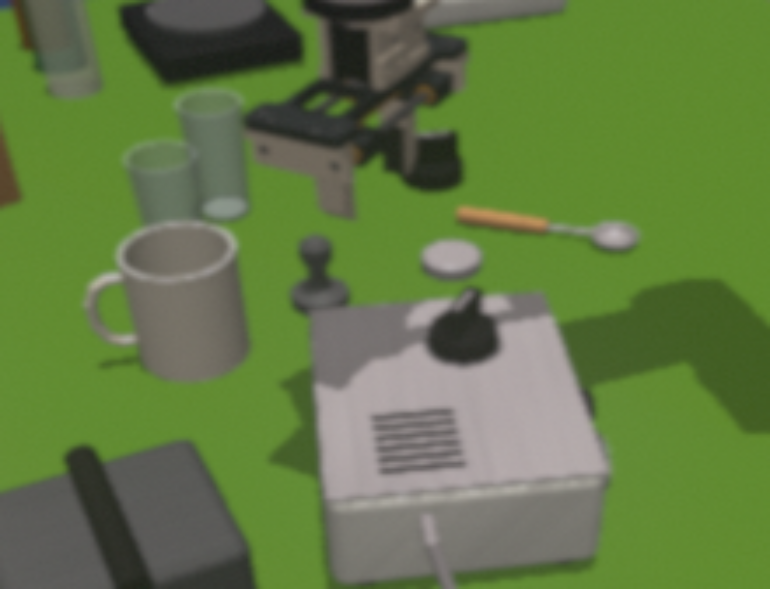

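View pics/t10.png

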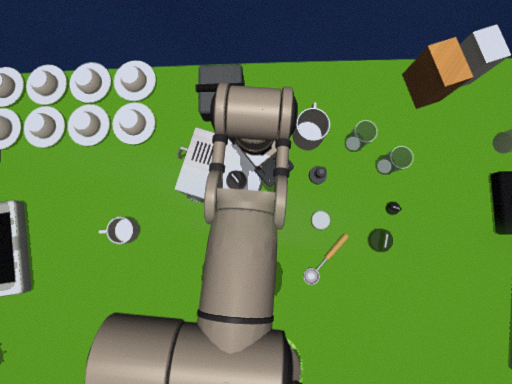

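The cap sits level at (252,96), against a prediction of (251,96) for a seated bar top. Its bar is unchanged in yaw, the bystanders stand where they were and the gripper is clear. Handing in.

```bash
python3 -c "
from cell import robot
print(robot.hand_in(), robot.observe()['time'])"
```

```text
the job is handed in; nothing more can be done
the job is handed in; nothing more can be done
```

The cap is on the boiler's neck and turned clockwise to its first click. I handed the job in at about 21 s of the 58 s allowed.

- **Grasp:** I gripped the 54 mm cap across the ends of its grip bar, so that the gripper's body kept well clear of the near glass.
- **Seating:** The blade dropped into the slot without catching. The cap then settled with only a few newtons of push.
- **Click:** The neck's hard stop came at about 161° tool yaw. The torque rose to about 0.20 N m, fell through zero and went slightly negative at about 143–139°. I followed it to 127°, about 1.5° short of the calculated rest, before letting go.
- **Last checks:** The cap's bar top appears at pixel (252,96), against (251,96) expected for a fully seated cap. The bar did not turn when released. The gripper is clear, and by eye the bystanders in view have not moved.
- **Disagreements:**
    - The trained network placed the slot 3–6 mm away from my two-view measurement; I used my own measurement.
    - The cap sat about 1.4 mm lower in the fingers than planned, which did not matter.
    - A torque of 0.05–0.08 N m remained just before release, below the 0.13 N m at which the clutch starts to climb. No second click is indicated.

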